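# Move the overlocker's threads from the parking rack to its thread stand

## Robot

A 6-joint arm with a two-finger parallel gripper is mounted at the origin on a cart in front of the work surface, level with it; the furniture and walls round the work are solid. World frame = base frame: x ahead of the robot, y to its left, z up, the work surface at z = 0. Lengths are in m, angles in rad, forces in N, time in s.
With the tool pointing down it reaches from about 0.2 to 0.875 m from the base axis. Payload 3.4 kg.
Tool frame: the origin (TCP) lies between the finger pads; the fingertips stand 25 mm ahead of it and the grasp point (between the pads) lies 6 mm ahead of it (r.nose_length is the z of the fingertips in the tool frame, in m); z points along the fingers, y is the line along which they close (so a half turn about z gives the same grasp; the last joint's range is limited). The gripper opens to 94 mm and grips with 3 to 60 N. Pads are 16 mm wide; open, the fingers measure 119 mm over their backs; the gripper's body (75 mm by 177 mm) begins 78 mm behind the grasp point.
Start: joints at [-1.241, 0.276, 1.505, -0, 1.361, -0.121], TCP at [0.251, -0.518, 0.23] pointing down, gripper open.
Joint ranges: [-2.89, 2.89], [-0.75, 2.08], [0.22, 2.7], [-1.18, 4.32], [0.11, 2.71], [-2.7, 2.7]. Speed limits (rad/s): [2.57, 2.57, 3.14, 3.14, 3.14, 3.14].

## Interface

Orientations are given as a unit quaternion [w, x, y, z].
In Python, from plant import r, gripper_to, inverse_kinematics, vision, models, telemetry gives the robot as it stands. Calls block until the motion is done:
- r.move_to(position, orientation): joint-space move of the TCP to a pose.
- r.move_l(position, rot=None, vel=0.15, guard=None): straight line of the TCP; rot=None keeps the orientation; vel is the mean speed in m/s. With guard (N) it stops when the force on the tool has changed by that much, and returns True; else False.
- r.movej(angles): joint-space move.
- gripper_to(opening, f_grip=None): finger opening in m; f_grip is the grip in N (None keeps the last); returns when the fingers have stopped.
- r.hold(seconds).
- inverse_kinematics(position, orientation): joint angles nearest the present ones, or None.
- vision.snapshot(name): name is "scene" or "top" or "wrist"; returns the picture (400x640x3 uint8, red, green, blue); there is no depth.
- vision.get_calibration(name): a dict with "fx", "fy", "cx", "cy" (pixels), "position" and "orientation" of the camera in the world. Camera axes: x right, y down, z forward; pixel columns grow to the right and rows downward; lengths in m; the calibration is good to about 2 mm. The wrist camera is an equidistant fisheye: a pixel r from the principal point sees the ray r / f radians off the axis. A picture is of the moment at which its call begins: read the wrist's pose just before it. get_calibration takes no time and is no camera call; for the wrist camera it gives the pose at the moment of the call.
A pose or a line that the arm cannot do raises r.PlanningError and nothing moves.
- r.sign_off(): hands the job in; it is judged then, once.
Trained networks look in the newest picture that a camera, given by its name, has taken for a name from the list of things; names that differ only in an ending like _2 or _b are one class to them, and where a whole thing is asked for, a point or a joint stands for the part that bears it (a point fixed in the world has none). Each returns a list of dicts, best first, with "score" (0 to 1); they miss things now and then, are a little off and sometimes report something else, mostly with a low value. They report only what shows in the picture. A call takes as long as a camera call.
- models.boxes_of(thing, camera): "at" ([x, y, z] in m, in world coordinates, good to about 4 mm: the middle of the surface that is visible of it).
- models.regions_of(thing, camera): "pixels" (400x640 bool, what is visible of it).
- models.mark_of(thing, camera): "at" ([x, y, z] in m, in world coordinates, good to about 4 mm: a listed point, or the origin of a listed thing).
Readings, each from a call of its own:
- telemetry.current_t(): time.
- telemetry.current_joints(): joint angles.
- telemetry.current_dq(): joint speeds.
- telemetry.current_joint_efforts(): joint torques, N m.
- telemetry.current_ee_pos(): TCP position.
- telemetry.current_tool_rot(): TCP orientation.
- telemetry.current_wrist_force(): force on the tool from outside, world axes, zero at the start.
- telemetry.current_torque(): the same for the moment, N m.
- telemetry.current_opening(): finger opening in m.
- telemetry.current_finger_force(): force on a finger pad.
Only numpy, scipy, OpenCV 4.12 (cv2) and the standard library are available. Lean on these libraries where they do the work, as an engineer would, in place of code of your own. Each camera call takes 0.05 s, during which the arm holds its last target. There are 200 camera calls.

## Task

The four spools of the overlocker's thread set are parked on the dowels of the wooden rack. Move them to the spindles of the grey thread stand in the same order from left to right as seen from the robot, since each place feeds its own needle or looper: every spool upright over its spindle and all the way down on its disc. Do not tip any spool over, and leave the spray bottle behind the racks standing where it is.

Things in the scene. Friction and masses are not known exactly. Their poses are not given: they have to be found in the camera images.
- cone: Thread cone, the tall tapered spool: 120 mm high, 64 mm across at the foot, 45 mm at 112 mm height (53 mm at 60, 47 mm at 90), then a white collar 32 mm across. Grey thread on white plastic, hollow from end to end. Bore 41 mm wide at the foot, 23 mm at the top. About 0.14 kg. Origin: centre of its underside, z up its axis; yaw means nothing.
- king: King spool, the one with a wide white foot: 86 mm high, foot flange 62 mm across and 8 mm thick (white neck up to 13 mm), above it a straight winding 46 mm across to 80 mm, white collar on top. Grey thread on white plastic, hollow from end to end. Bore 26 mm. About 0.10 kg. Origin: centre of its underside, z up its axis; yaw means nothing.
- cop: Cop, the slim straight spool: 104 mm high, 38 mm across all the way up. Grey thread on white plastic, hollow from end to end. Bore 25 mm. About 0.07 kg. Origin: centre of its underside, z up its axis; yaw means nothing.
- cheese: Cheese, the short thick spool: 64 mm high, 60 mm across all the way up. Grey thread on white plastic, hollow from end to end. Bore 26 mm. About 0.11 kg. Origin: centre of its underside, z up its axis; yaw means nothing.
- dowel_cone: Dowel of the wooden rack under the cone at the start. Rack: fixed oak board 335 x 90 x 18 mm, four dowels in one row 85 mm apart, whose is which varies. Pin 10 mm thick on a seat 48 mm across. Origin: seat's underside, on the board's top, 18 mm above the table; spool underside 4 mm and pin tip 54 mm above it. x across the row away from the robot, y along it to the left (turned 0.25 rad at most).
- dowel_king: Dowel of the wooden rack under the king at the start. Rack: fixed oak board 335 x 90 x 18 mm, four dowels in one row 85 mm apart, whose is which varies. Pin 10 mm thick on a seat 48 mm across. Origin: seat's underside, on the board's top, 18 mm above the table; spool underside 4 mm and pin tip 54 mm above it. x across the row away from the robot, y along it to the left (turned 0.25 rad at most).
- dowel_cop: Dowel of the wooden rack under the cop at the start. Rack: fixed oak board 335 x 90 x 18 mm, four dowels in one row 85 mm apart, whose is which varies. Pin 10 mm thick on a seat 48 mm across. Origin: seat's underside, on the board's top, 18 mm above the table; spool underside 4 mm and pin tip 54 mm above it. x across the row away from the robot, y along it to the left (turned 0.25 rad at most).
- dowel_cheese: Dowel of the wooden rack under the cheese at the start. Rack: fixed oak board 335 x 90 x 18 mm, four dowels in one row 85 mm apart, whose is which varies. Pin 10 mm thick on a seat 48 mm across. Origin: seat's underside, on the board's top, 18 mm above the table; spool underside 4 mm and pin tip 54 mm above it. x across the row away from the robot, y along it to the left (turned 0.25 rad at most).
- stand: Thread stand, fixed beside the rack, left or right: grey steel base 335 (y) x 92 (x) mm, four steel spindles at x = 0, y = +127.5, +42.5, -42.5, -127.5 mm, 8 mm thick, tips 70 mm above the table, each in a black disc 48 mm across, top 20 mm above the table. Mast socket at x = +34, 38 mm high. Origin: centre of the underside; x away from the robot, y to its left (turned 0.25 rad at most).
- water_spray: Clear blue spray bottle with a black trigger head, 45 x 108 mm and 214 mm high, standing loose on the table behind the two racks. Not to be moved. Origin: near the centre of its underside, z up.

How it is judged:
By the outcome, as a careful person would: the job done as asked, in the order asked, and still so for the second after the job is handed in, with the robot touching nothing.
It also fails if it takes over 115 s, if anything falls off the work surface, if the arm or the gripper's body presses on something with over 40 N, if the wrist force passes 120 N, or if a joint passes its speed limit or range.

## Working session

There is one attempt and no reset: what is moved stays moved. The work goes in short steps, each a Python script; the robot and the scene stay as the last script left them, time stands still between calls to the robot, and variables do not carry over. Pictures are saved under pics/ and viewed, at most 14 in all, crops included, and the job is handed in when it is done.

```bash
mkdir -p pics; ls
python3 - <<'E'
from plant import r, vision, models, telemetry
import cv2
for c in ("scene","top"):
    im=vision.snapshot(c); cv2.imwrite(f"pics/{c}0.png",im[:,:,::-1])
    print(c,vision.get_calibration(c))
    for n in ["cone","king","cop","cheese","dowel_cone","dowel_king","dowel_cop","dowel_cheese","stand","water_spray"]:
        print(n,[(d["at"],round(d["score"],2)) for d in models.mark_of(n,c)[:3]])
print(telemetry.current_t(),telemetry.current_tool_rot(),r.nose_length)
E
```

```text
pics
scene {'fx': 384.7316560146898, 'fy': 384.7316560146898, 'cx': 319.526438552907, 'cy': 200.85309684674576, 'position': array([0.08189543, 0.81374856, 0.70681612]), 'orientation': array([ 0.13351815, -0.27319191,  0.83763937, -0.45376136])}
cone [([0.5569, 0.3499, 0.0225], 0.77), ([0.5559, 0.1843, 0.0206], 0.43)]
king [([0.5601, 0.267, 0.0227], 0.78)]
cop [([0.5575, 0.1788, 0.0219], 0.72)]
cheese [([0.5614, 0.0945, 0.0214], 0.83)]
dowel_cone []
dowel_king []
dowel_cop []
dowel_cheese []
stand [([0.5578, -0.1909, 0.0049], 0.85)]
water_spray [([0.7977, 0.046, -0.0034], 0.8)]
top {'fx': 479.0750239794242, 'fy': 479.0750239794242, 'cx': 320.314546091177, 'cy': 185.82386805378528, 'position': array([0.52479103, 0.01739088, 1.34172557]), 'orientation': array([-0.03747145,  0.71447578, -0.69758274,  0.03871127])}
cone [([0.5549, 0.3474, 0.0228], 0.62)]
king [([0.5548, 0.268, 0.0203], 0.82)]
cop [([0.5575, 0.1792, 0.0242], 0.63)]
cheese [([0.5677, 0.0953, 0.0265], 0.62), ([0.5535, 0.3516, 0.0233], 0.48), ([0.554, -0.1888, -0.0011], 0.39)]
dowel_cone []
dowel_king [([0.5531, 0.2682, 0.0183], 0.53)]
dowel_cop [([0.7989, 0.042, -0.0004], 0.52), ([0.5554, 0.1799, 0.0169], 0.51)]
dowel_cheese [([0.5584, 0.0958, 0.018], 0.48)]
stand [([0.5563, -0.1918, -0.001], 0.58)]
water_spray [([0.7978, 0.0404, -0.0009], 0.69)]
1.1 [2.13009180e-05 9.74701935e-01 2.23508695e-01 1.40894547e-06] 0.025
```

View pics/scene0.png

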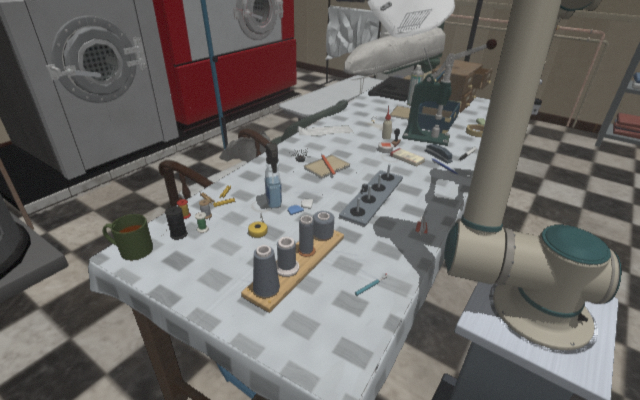

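View pics/top0.png

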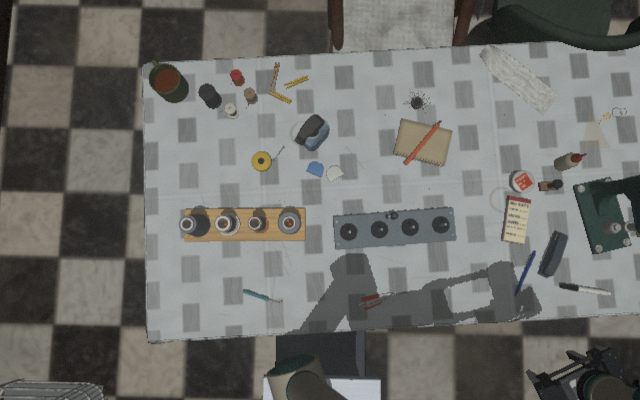

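The rack is on the left, with cone, king, cop and cheese at about (190,222), (226,224), (257,223) and (289,222) in the top view. The stand is empty on the right, with discs at about (349,231), (380,229), (410,226) and (440,224). The bottle is behind at (312,131). I'll localise the discs and dowels, then check with the wrist camera.

```bash
cat > h.py <<'E'
from plant import r, gripper_to, inverse_kinematics, vision, models, telemetry
import numpy as np, cv2
from scipy.spatial.transform import Rotation as R
def ray(cal,px,fish=False):
    d=(np.array(px,float)-[cal["cx"],cal["cy"]])/[cal["fx"],cal["fy"]]
    if fish:
        t=np.linalg.norm(d); v=np.r_[d/max(t,1e-9)*np.sin(t),np.cos(t)]
    else: v=np.r_[d,1]
    return R.from_quat(np.array(cal["orientation"]),scalar_first=True).apply(v)
def ground(cal,px,z,fish=False):
    v=ray(cal,px,fish); p=np.array(cal["position"]); return (p+v*(z-p[2])/v[2])
def down(yaw,s=1):  # tool down, closing line along world x turned by yaw
    a=s*np.pi/4+yaw/2; return np.array([0,np.cos(a),np.sin(a),0])
E
python3 - <<'E'
from h import *
im=vision.snapshot("top"); cal=vision.get_calibration("top")
g=cv2.cvtColor(im,cv2.COLOR_RGB2GRAY)
m=np.zeros_like(g); m[205:248,330:460]=(g[205:248,330:460]<55)*255
n,_,st,c=cv2.connectedComponentsWithStats(m)
for i in range(1,n):
    if st[i,4]>40: print(st[i],c[i].round(1),ground(cal,c[i],0.02).round(4))
for s in (1,-1):
  for p in ([.557,.35,.3],[.557,-.32,.3]):
    print(s,p,inverse_kinematics(p,down(0,s)))
# spool seats: several network calls
for k in range(2):
  for c in ("top","scene"):
    vision.snapshot(c)
    print(c,[models.mark_of(n,c)[0]["at"] if models.mark_of(n,c) else None for n in ("cone","king","cop","cheese")])
E
```

```text
[432 217  16  16 122] [438.8 224.1] [ 0.5696 -0.312   0.02  ]
[402 219  16  16 124] [409.  226.6] [ 0.5609 -0.23    0.02  ]
[371 222  16  16 106] [379.2 229. ] [ 0.5524 -0.1478  0.02  ]
[342 224  14  16  90] [348.6 230.8] [ 0.5456 -0.0639  0.02  ]
1 [0.557, 0.35, 0.3] [ 4.55322326e-01  3.78250406e-01  1.18365306e+00 -4.44089210e-16
  1.57968919e+00  4.55322326e-01]
1 [0.557, -0.32, 0.3] [-6.29710577e-01  3.53166712e-01  1.22214609e+00 -4.44089210e-16
  1.56627985e+00 -6.29710577e-01]
-1 [0.557, 0.35, 0.3] [ 4.55322326e-01  3.78250406e-01  1.18365306e+00 -4.44089210e-16
  1.57968919e+00 -2.68627033e+00]
-1 [0.557, -0.32, 0.3] [-6.29710577e-01  3.53166712e-01  1.22214609e+00 -4.44089210e-16
  1.56627985e+00  2.51188208e+00]
top [[0.5548, 0.3549, 0.0191], [0.5541, 0.268, 0.0227], [0.5607, 0.175, 0.0237], [0.5665, 0.0962, 0.0278]]
scene [[0.5533, 0.349, 0.0202], [0.5563, 0.2657, 0.0197], [0.5554, 0.1812, 0.0229], [0.5633, 0.0974, 0.0209]]
top [[0.5557, 0.352, 0.0177], [0.5528, 0.2676, 0.0224], [0.5591, 0.176, 0.0221], [0.5665, 0.096, 0.0232]]
scene [[0.5546, 0.3493, 0.0217], [0.5544, 0.269, 0.0231], [0.5543, 0.1804, 0.0256], [0.5645, 0.0964, 0.0222]]
```

Run:
```python
from h import *
r.move_to([.53,-.19,.30],down(0.09))
cal=vision.get_calibration("wrist"); im=vision.snapshot("wrist"); cv2.imwrite("pics/w1.png",im[:,:,::-1]); print(cal)
np.save("w1.npy",im)
print(models.mark_of("stand","wrist"))
r.move_to([.53,.22,.30],down(0.04))
cal=vision.get_calibration("wrist"); im=vision.snapshot("wrist"); cv2.imwrite("pics/w2.png",im[:,:,::-1]); print(cal)
for n in ("cone","king","cop","cheese"): print(n,models.mark_of(n,"wrist")[:2])
print(telemetry.current_t())
a,b=cv2.imread("pics/w1.png"),cv2.imread("pics/w2.png")
cv2.imwrite("pics/w12.png",np.vstack([a[:300],b[:300]]))
```

```text
{'fx': 309.70691628693146, 'fy': 309.70691628693146, 'cx': 318.7140991706812, 'cy': 198.0255073713257, 'position': array([ 0.52352518, -0.11983359,  0.4539827 ]), 'orientation': array([0.12428766, 0.99124824, 0.04412273, 0.00571786])}
[{'at': [0.5565, -0.1904, -0.002], 'score': 0.58}]
{'fx': 309.70691628693146, 'fy': 309.70691628693146, 'cx': 318.7140991706812, 'cy': 198.0255073713257, 'position': array([0.52773941, 0.29032821, 0.45420292]), 'orientation': array([0.12453081, 0.99202176, 0.01937851, 0.00306179])}
cone [{'at': [0.553, 0.3512, 0.0203], 'score': 0.92}, {'at': [0.795, 0.0411, -0.0013], 'score': 0.73}]
king [{'at': [0.5574, 0.2599, 0.0251], 'score': 0.66}]
cop [{'at': [0.5598, 0.1798, 0.0264], 'score': 0.88}]
cheese [{'at': [0.5662, 0.0983, 0.0173], 'score': 0.85}]
6.4167
```

View pics/w12.png

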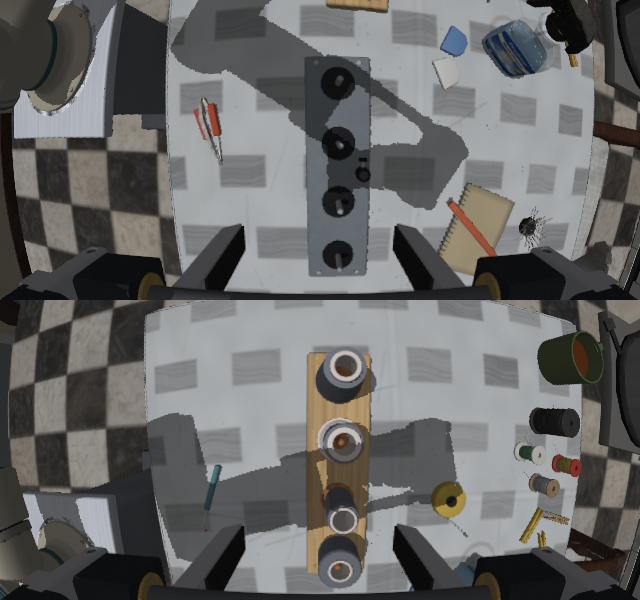

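Picture: upper half shows stand discs at (337,83), (337,143), (337,202), (337,254). In the lower half, subtracting 300 rows, the spool tops are cone (346,65), king (342,141), cop (343,221) and cheese (342,271).

Run:
```python
from h import *
c1=dict(fx=309.707,fy=309.707,cx=318.714,cy=198.0255,position=[ 0.52352518, -0.11983359,  0.4539827 ],orientation=[0.12428766, 0.99124824, 0.04412273, 0.00571786])
c2=dict(c1,position=[0.52773941, 0.29032821, 0.45420292],orientation=[0.12453081, 0.99202176, 0.01937851, 0.00306179])
D=np.array([ground(c1,p,.02,1) for p in [(337,83),(337,143.5),(337,202),(337,254.5)]])
S=np.array([ground(c2,p,z,1) for p,z in [((346,65),.142),((342,141),.108),((343,221),.126),((342,271),.086)]])
for P in (D,S):
    print(P.round(4)); s=np.array([1.5,.5,-.5,-1.5]); P=P[:,:2]
    k=(s[:,None]*(P-P.mean(0))).sum(0)/5; u=k/np.linalg.norm(k)
    print(P.mean(0),np.linalg.norm(k),"yaw",np.arctan2(-u[0],u[1]),"\n",(P.mean(0)+.085*s[:,None]*u).round(4))
```

```text
[[ 0.5441 -0.0644  0.02  ]
 [ 0.552  -0.1493  0.02  ]
 [ 0.5605 -0.2335  0.02  ]
 [ 0.5695 -0.3166  0.02  ]]
[ 0.55651342 -0.19096404] 0.08451701422044673 yaw 0.10023668692474573 
 [[ 0.5438 -0.0641]
 [ 0.5523 -0.1487]
 [ 0.5608 -0.2333]
 [ 0.5693 -0.3178]]
[[0.553  0.3484 0.142 ]
 [0.555  0.2687 0.108 ]
 [0.5596 0.1812 0.126 ]
 [0.5669 0.0973 0.086 ]]
[0.5586469  0.22391477] 0.08423390634542383 yaw 0.054758002862449216 
 [[0.5517 0.3512]
 [0.5563 0.2664]
 [0.561  0.1815]
 [0.5656 0.0966]]
```

```bash
cat >> h.py <<'E'
SP=dict(cone=(.5525,.3498,.065,.085),king=(.5555,.2673,.050,.075),cop=(.5595,.1807,.060,.065),cheese=(.5662,.0967,.040,.085))
ST=dict(cone=(.5440,-.0640),king=(.5522,-.1487),cop=(.5607,-.2332),cheese=(.5695,-.3172))
def go(n):
    x,y,h,op=SP[n]; X,Y=ST[n]; zg=.022+h+.006; q1,q2=down(.05),down(.10); lift=.085
    gripper_to(.094)
    r.move_to([x,y,zg+.10],q1)
    r.move_l([x,y,zg],vel=.12,guard=12) and print("guard on approach",telemetry.current_ee_pos())
    gripper_to(.0,f_grip=18)
    print(n,"open",telemetry.current_opening(),"F",telemetry.current_finger_force())
    r.move_l([x,y,zg+lift],vel=.15)
    r.move_l([X,Y,zg+lift],rot=q2,vel=.22)
    r.hold(.2)
    vision.snapshot("wrist"); cv2.imwrite(f"pics/pre_{n}.png",vision.snapshot("wrist")[:,:,::-1])
    print("held",telemetry.current_opening())
    g=r.move_l([X,Y,zg-.002],vel=.08,guard=8)
    p=telemetry.current_ee_pos(); print("guard",g,"z err",p[2]-(zg-.002),telemetry.current_wrist_force())
    return p[2]-(zg-.002)
def release(n):
    X,Y=ST[n]; op=SP[n][3]
    gripper_to(op); p=telemetry.current_ee_pos()
    r.move_l([p[0],p[1],p[2]+.11],vel=.15)
    vision.snapshot("top"); print(models.mark_of(n,"top")[:2],telemetry.current_t())
E
python3 - <<'E'
from h import *
if go("cheese")<.004: release("cheese")
cv2.imwrite("pics/s1.png",np.vstack([vision.snapshot("scene")[130:330,200:520,::-1],vision.snapshot("wrist")[:300,160:480,::-1]]))
E
```

```text
cheese open 0.06068821658745854 F 18.00033172708936
held 0.06068532314874966
guard True z err 0.00010229227624154735 [-0.39379843  1.22844323  4.44866144]
[{'at': [0.5734, -0.3192, 0.0222], 'score': 0.62}] 14.6667
```

View pics/s1.png

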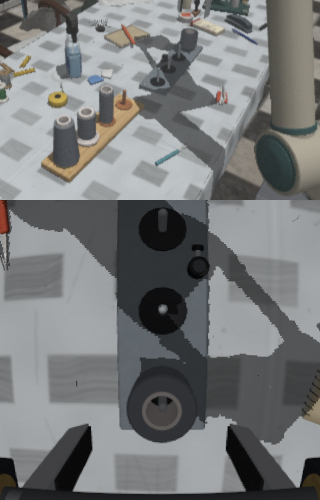

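The cheese is over its spindle and seated: the spindle is centred in the bore at (162,410) in the crop. I'll continue with the cop.

Run:
```python
from h import *
for n in ("cop","king","cone"):
    e=go(n)
    if not -.002<e<.003: print("stopped"); break
    release(n)
cv2.imwrite("pics/s2.png",np.vstack([vision.snapshot("scene")[130:330,200:520,::-1],vision.snapshot("wrist")[:300,160:480,::-1]]))
```

```text
cop open 0.038244485500976755 F 17.999744229018688
held 0.03810015904674934
guard True z err -7.617734895379313e-05 [-0.65313953  0.31340407  3.57730967]
[{'at': [0.5584, -0.2348, 0.0219], 'score': 0.57}] 24.5333
king open 0.046247341864445186 F 17.9991791350767
held 0.04631421825897686
guard True z err 4.88866235412444e-06 [-0.28806453  0.74562673  4.67633453]
[{'at': [0.5482, -0.1444, 0.0201], 'score': 0.72}] 34.5
cone open 0.05501798215100578 F 17.986847498395946
held 0.0549026464874098
guard True z err 3.6227197985336246e-05 [-0.47701538  0.09240426  4.819039  ]
[] 44.25
```

View pics/s2.png

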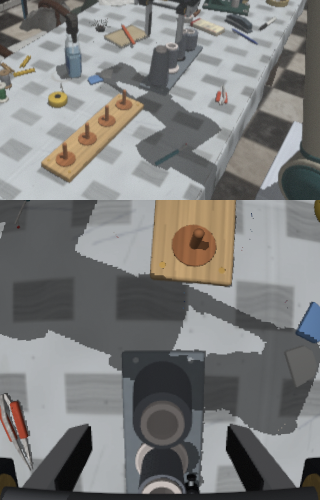

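The rack is empty and all four spools are on the stand. The cone needs a clearer look, so I'll retreat and check.

Run:
```python
from h import *
p=telemetry.current_ee_pos()
r.move_l([p[0],p[1],.33],vel=.2)
r.move_to([.40,.10,.33],down(.1))
s=vision.snapshot("scene")[110:230,320:480,::-1]; vision.snapshot("top")
t=vision.snapshot("top")[100:260,290:470,::-1]
for n in ("cone","king","cop","cheese","water_spray"): print(n,[(d["at"],d["score"]) for d in models.mark_of(n,"top")[:2]])
s=cv2.resize(s,(640,480),interpolation=2)[:,:]; t=cv2.resize(t,(640,569),interpolation=2)
cv2.imwrite("pics/f1.png",s); cv2.imwrite("pics/f2.png",t); print(telemetry.current_t())
```

```text
cone [([0.5474, -0.0604, 0.0175], 0.82)]
king [([0.5478, -0.1509, 0.0232], 0.62)]
cop [([0.5568, -0.2345, 0.0209], 0.63)]
cheese [([0.5702, -0.3174, 0.0222], 0.72)]
water_spray [([0.8, 0.0432, -0.0015], 0.75)]
46.4167
```

View pics/f1.png

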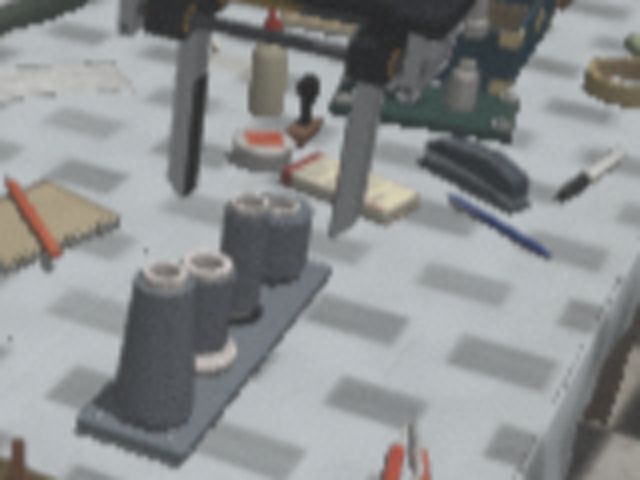

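View pics/f2.png

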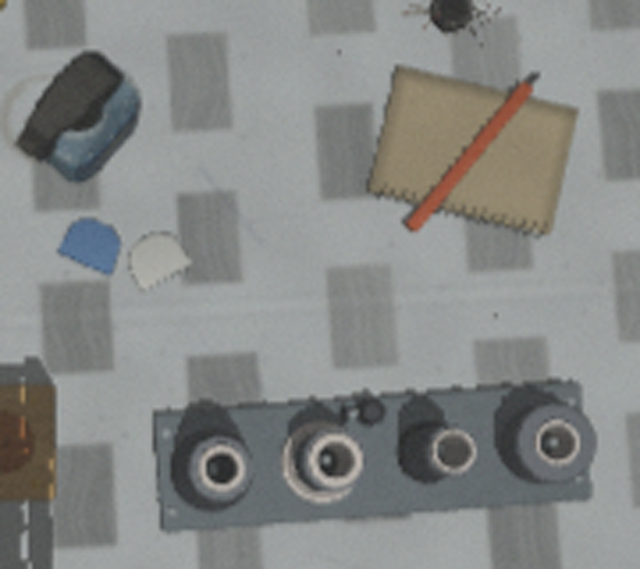

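The close-ups show the cone, king, cop and cheese upright and fully down, left to right at (220,467), (330,460), (453,450) and (557,442). The bottle hasn't moved.

```bash
python3 -c "
from plant import r
r.hold(.3); print(r.sign_off())"
```

```text
the job is handed in; nothing more can be done
None
```

The job is handed in at about 47 s: cone, king, cop and cheese stand upright and fully down on the thread stand, in their original left-to-right order, and the spray bottle is where it was.

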